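# Dial the lockbox open and set the meter on its stand

## Task

Open the sloping lockbox with its crank dial, read like a clock face seen from the front: turn clockwise, going past 4 once and stopping at 4 the second time you reach it, then counter-clockwise past 9 once, stopping at 9 the second time, then clockwise to 1 the first time you reach it, pausing a moment at each stop. Only then slide the bolt fully open, and lay the meter face up on the narrow sloping stand, lengthwise along it, centred on the stand's width, its lower end against the stand's ledge. Leave the dial at 1, the bolt open and the meter let go, and do not shift the other things on the table.

Things in the scene. Friction and masses are not known exactly. Their poses are not given: they have to be found in the camera images.
- lockbox: grey wedge-shaped lockbox, fixed, 365 wide (y -190 to 175), 192 deep (x -82 to 110), 50 high in front, 164 at the back; origin on the table; x points away from its low front, which faces the robot give or take the yaw; z up. Its top is an aluminium panel sloping 35 degrees, 200 long up the slope
- panel: sloping panel of the lockbox; origin on its surface, midway up the slope, 107 above the table; x up the slope, y left as seen from the front, z out of the panel. Dial on its left; meter's bay beside it (centre line y = -45); bolt housing on the right (x 15 to 55, y -180 to -114, 37 high); between dial and bay a keeper block (x 27 to 43, y -10 to 2, 37 high)
- dial (a joint): flat black dial, 120 dia, 10 thick, on an axis along the panel's z. In rad, unwrapped, clockwise from the front positive; 0 = knob uphill at 12 o'clock, pi/6 an hour: 4 is 2.094 or 8.378, 9 is 4.712 or -1.571, 1 is 0.524. Starts between -1.4 and 1.0. Twelve black ticks round it, broadest at 12, longer at 3, 6, 9. No stops or detents; friction 0.08 N m holds it
- dial_center (a point): centre of the dial's top face, on its axis (10 above the panel)
- dial_knob (a point): the dial's crank knob: aluminium cylinder 26 dia x 36, standing along the panel's z from 11 to 47 above the panel, 42 from the dial's axis; a white line runs to it from the centre. It spins freely on its own axis, so it can stay gripped, the hand not turning, while led round in circles. Point on its axis, 34 above the panel
- bolt (a joint): steel bolt bar, 16 x 107 x 8, lying across the bay 39 to 47 above the panel (at panel x = +35) over the meter; value in m: 0 shut, 0.065 fully open (end stop); it slides to the right (panel -y), needs about 2 N, and stays where it is left. While shut it keeps the meter in
- bolt_knob (a point): upright round steel knob on the bolt, 22 dia x 36 tall (from 47 to 83 above the panel, along the panel's z); this point is on its axis, 70 above the panel, at panel y = -100 when shut
- meter: grey handheld meter, loose, 150 x 50 x 32 (x, y, z), about 0.3 kg, with display and selector on its face (+z); origin at the centre of its underside. It starts lying on the panel in the bay, its x up the slope, its lower end on the bay's ledge (18 high); 50 wide to grip, 25 or more free on both sides at its middle
- stand: fixed stand: 120 x 110 x 12 foot, round column; origin on the table under the column, x away from its low (front) side, z up
- rest: the stand's narrow sloping plate: aluminium, 130 long x 40 wide x 8 thick, 25 degrees from level; origin at the centre of its top face, 130 above the table; x up the slope, y left, z out of the plate. A ledge 16 high stands across its lower end, its inner face at x = -65
- seat (a point): point on the rest's top face, 10 up the slope from its centre, with the rest's axes: where the centre of the meter's underside lies when the meter touches the ledge
- can: plain metal can, 60 dia x 170 tall mm, loose bystander; origin at the centre of its underside
- carton: white carton, 80 x 110 x 130 mm, loose bystander; origin at the centre of its underside
- tray: small open blue parts tray, 120 x 80 x 50 mm, loose bystander; origin at the centre of its underside
- foam: black foam block, 90 x 120 x 70 mm, loose bystander; origin at the centre of its underside
- driver: screwdriver lying down, 180 long mm, loose bystander; origin under its middle
- spanner: spanner lying down, 160 long mm, loose bystander; origin under its middle
Things that resemble listed ones, but are neither listed nor needed, are in the scene too. What is shaped like the stand but red is not meant.

How it is judged:
By the outcome, as a careful person would: the job done as asked, in the order asked, and still so for the second after the job is handed in, with the robot touching nothing.
It also fails if it takes over 69 s, if anything falls off the work surface, if the arm or the gripper's body presses on something with over 40 N, if the wrist force passes 120 N, or if a joint passes its speed limit or range.

## Robot

A 7-joint arm with a two-finger parallel gripper is mounted at the origin on the work surface. World frame = base frame: x ahead of the robot, y to its left, z up, the work surface at z = 0. Lengths are in mm, angles in rad, forces in N, time in s.
With the tool pointing down it reaches from about 400 to 900 mm from the base axis. Payload 5.6 kg.
Tool frame: the origin (TCP) lies midway between the tips of the shut fingers; the grasp point (between the pads) lies 19 mm behind it; x points along the fingers, y is the direction in which the jaws open and shut, and the axes are right-handed (so a half turn about x gives the same grasp; the last joint's range is limited). The gripper opens to 92 mm and grips with 3 to 60 N. Pads are 20 mm wide; open, the fingers measure 128 mm over their backs; the gripper's body (75 mm by 189 mm) begins 69 mm behind the grasp point.
Start: joints at [1.291, 0.468, -0.012, 1.603, 0.006, 1.071, -0.056], TCP at [152.443, -631.878, 214.592] pointing down, gripper open.
Joint ranges: [-2.53, 2.53], [-0.31, 2.02], [-1.57, 1.55], [0.28, 2.44], [-1.29, 4.43], [0.15, 1.84], [-2.92, 2.92]. Speed limits (rad/s): [2.57, 2.57, 3.14, 3.14, 3.14, 3.14, 3.14].

## Interface

Orientations are given as a rotation vector (axis times angle).
In Python, from cell import robot, grip, kin, viewer gives the robot as it stands. Calls block until the motion is done:
- robot.movep(position, orientation): joint-space move of the TCP to a pose.
- robot.servo_line(position, feed=150, rotation=None): straight line of the TCP; rotation=None keeps the orientation; feed is the mean speed in mm/s.
- robot.goto_joints(angles): joint-space move.
- grip(opening, newtons=None): opening from 0.0 (shut) to 1.0 (fully open); newtons is the grip in N (None keeps the last); returns when the fingers have stopped.
- robot.hold(seconds).
- kin.ik(position, orientation): joint angles nearest the present ones, or None.
- robot.observe(): the state.
- viewer.read_camera(name): name is "scene" or "top"; returns the picture (384x512x3 uint8, red, green, blue); there is no depth.
- viewer.camera_info(name): a dict with "camera_matrix" (3x3 intrinsics, pixels), "R" (3x3) and "t" (3): a world point X has camera coordinates R X + t. Camera axes: x right, y down, z forward; pixel columns grow to the right and rows downward; lengths in mm; the calibration is good to about 2 mm. A picture is of the moment at which its call begins. camera_info takes no time and is no camera call.
A pose or a line that the arm cannot do raises robot.IKError and nothing moves.
- robot.job_done(): hands the job in, once; it reports no verdict.
Trained networks look in the newest picture that a camera, given by its name, has taken for a name from the list of things; names that differ only in an ending like _2 or _b are one class to them, and where a whole thing is asked for, a point or a joint stands for the part that bears it (a point fixed in the world has none). Each returns a list of dicts, best first, with "confidence" (0 to 1); they miss things now and then, are a little off and sometimes report something else, mostly with a low value. They report only what shows in the picture. A call takes as long as a camera call. They do not tell look-alikes from the thing itself.
- viewer.silhouettes(name, camera): "mask" (384x512 bool, what is visible of it).
- viewer.pinpoint(name, camera): "at" ([x, y, z] in mm, in the coordinates of the camera as it stood for that picture, good to about 4 mm: a listed point, or the origin of a listed thing).
The state is a dict: "t": time; "joints": joint angles; "joint_velocities": joint speeds; "joint_torque": joint torques, N m; "tcp_pos": TCP position; "tcp_rot": TCP orientation; "contact_force": force on the tool from outside, world axes, zero at the start; "wrist_torque": the same for the moment, N m; "grip_width": opening from 0.0 (shut) to 1.0 (fully open).
Only numpy, scipy, OpenCV 4.12 (cv2) and the standard library are available. Lean on these libraries where they do the work, as an engineer would, in place of code of your own. Each camera call takes 0.05 s, during which the arm holds its last target.

## Working session

There is one attempt and no reset: what is moved stays moved. The work goes in short steps, each a Python script; the robot and the scene stay as the last script left them, time stands still between calls to the robot, and variables do not carry over. Pictures are saved under pics/ and viewed, and the job is handed in when it is done.

```bash
ls; mkdir -p pics
python3 - <<'E'
from cell import robot, grip, kin, viewer
import cv2, numpy as np
for c in ("scene","top"):
    im=viewer.read_camera(c); cv2.imwrite(f"pics/{c}0.png",cv2.resize(im[:,:,::-1],(800,600),interpolation=cv2.INTER_CUBIC))
    i=viewer.camera_info(c); print(c,i)
    R=i["R"];t=i["t"]
    for n in ["dial_center","dial_knob","bolt_knob","panel","lockbox","meter","seat","rest","stand","can","carton","tray","foam","driver","spanner"]:
        for d in viewer.pinpoint(n,c)[:4]:
            print(n, round(d["confidence"],2), np.round(R.T@(np.array(d["at"])-t),1))
o=robot.observe(); print(o)
E
```

```text
pics
scene {'camera_matrix': array([[396.61410437,   0.        , 258.21064567],
       [  0.        , 396.61410437, 192.09035713],
       [  0.        ,   0.        ,   1.        ]]), 'R': array([[ 0.7867721 ,  0.61697299, -0.01827544],
       [ 0.47342469, -0.62218622, -0.62350091],
       [-0.39605394,  0.48190108, -0.781609  ]]), 't': array([-397.72500139, -152.58079988, 1325.16701756])}
dial_center 0.68 [500.4 -98.5 115.3]
dial_center 0.62 [500.2 206.3 133.4]
dial_center 0.27 [623.6 233.8   3.2]
dial_knob 0.75 [519.  -93.3 162. ]
bolt_knob 0.71 [ 503.1 -292.7  192. ]
bolt_knob 0.46 [ 6.581e+02 -3.369e+02  3.000e-01]
panel 0.69 [ 508.9 -190.7  105.7]
lockbox 0.27 [ 509.  -190.5  105.7]
meter 0.67 [ 506.6 -237.1  109. ]
seat 0.89 [503.3 209.2 129.7]
seat 0.7 [273.6 334.7 130.9]
rest 0.82 [491.5 205.4 127.3]
rest 0.65 [269.7 330.  132. ]
stand 0.8 [487.  204.2  -1.7]
stand 0.32 [498.7 -97.5 113.6]
can 0.63 [460.  331.4   2.3]
carton 0.95 [624.2 232.1   3.4]
carton 0.57 [490.4 202.8  -2.2]
carton 0.41 [499.9 208.8 133.8]
tray 0.75 [356.8 101.5   1.4]
tray 0.49 [ 367.3 -194.6    3.3]

[... 1368 characters left out ...]
 array([ 1.2910113 ,  0.4674834 , -0.01160555,  1.60270779,  0.00600605,
        1.07139833, -0.05629242]), 'joint_velocities': array([-1.20084132e-05,  9.73593754e-04,  4.14801272e-04,  9.96083156e-05,
        7.88073337e-04,  1.71516228e-03,  6.15354594e-04]), 'joint_torque': array([-4.75736797e-04, -5.20405698e+01, -1.29309174e-02, -2.44047099e+01,
       -5.68065571e-02,  1.13997646e-02,  1.63951592e-05]), 'tcp_pos': array([ 152.43637863, -631.87747091,  214.59991269]), 'tcp_rot': array([ 2.09576162,  0.24918639, -2.09583674]), 'contact_force': array([ 0.82680267,  0.81577639, -0.62001919]), 'wrist_torque': array([ 0.02396087, -0.00733464,  0.01075218]), 'grip_width': 1.0000268284352947}
```

View pics/scene0.png

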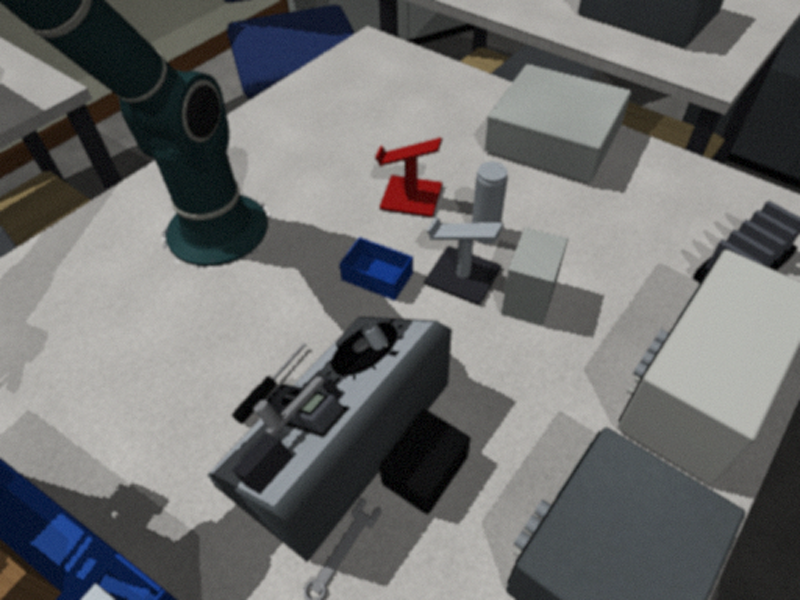

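View pics/top0.png

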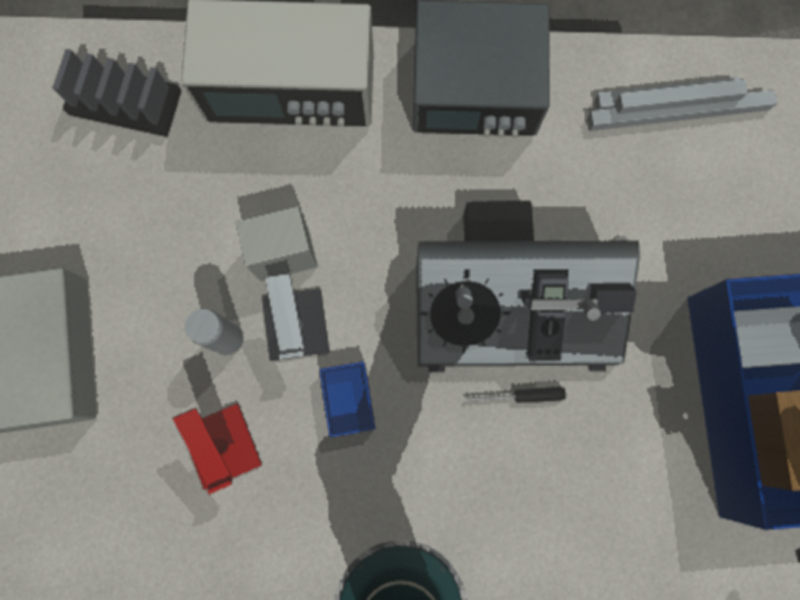

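Scene view: the lockbox is at (340,430), the silver stand at (465,255), and the red decoy at (410,180). In the top view the lockbox is at (525,305) and the dial at (465,312), with its knob near 12. The bolt knob is at (594,313), the silver rest at (285,315), and the red look-alike at (210,450). I choose the silver stand. Next I fit poses and check them with overlays.

```bash
cat > h.py <<'E'
import numpy as np, cv2
from scipy.spatial.transform import Rotation as Rn
from cell import robot, grip, kin, viewer
def T(R,p): M=np.eye(4); M[:3,:3]=R; M[:3,3]=p; return M
def box(x,y,yaw): return T(Rn.from_euler('z',yaw).as_matrix(),[x,y,0])
def slope(deg,h): return T(Rn.from_euler('y',-np.radians(deg)).as_matrix(),[0,0,h])
def ap(M,p): p=np.atleast_2d(p).astype(float); return p@M[:3,:3].T+M[:3,3]
def proj(c,X):
    i=viewer.camera_info(c); q=np.atleast_2d(X)@i["R"].T+i["t"]; u=q@i["camera_matrix"].T; return u[:,:2]/u[:,2:]
def draw(im,c,segs,s,off,col=(0,255,0)):
    for P in segs:
        u=((proj(c,P)-off+.5)*s-.5); cv2.polylines(im,[np.round(u*16).astype(np.int32).reshape(-1,1,2)],False,col,1,cv2.LINE_AA,4)
def circ(M,cx,cy,r,z): a=np.linspace(0,2*np.pi,60); return ap(M,np.c_[cx+r*np.cos(a),cy+r*np.sin(a),a*0+z])
def rect(M,x0,x1,y0,y1,z): return ap(M,[[x0,y0,z],[x1,y0,z],[x1,y1,z],[x0,y1,z],[x0,y0,z]])
E
python3 - <<'E'
from h import *
from scipy.optimize import least_squares
obs={"dial_center":[[500.4,-98.5,115.3],[498.1,-95.4,117.5]],"bolt_knob":[[503.1,-292.7,192],[497.4,-292.3,182.8]],"panel":[[508.9,-190.7,105.7],[509.6,-194.7,105.4]],"lb":[[511.8,-192.9,-1.3]],
"knob":[[519,-93.3,162],[517.3,-91.1,161.2]],"meter":[[506.6,-237.1,109],[510.4,-234.4,107.2]]}
def f(v):
    x,y,w,dx,dy,th,mx=v; B=box(x,y,w); P=B@slope(35,107); r=[]
    m={"dial_center":ap(P,[dx,dy,10]),"bolt_knob":ap(P,[35,-100,70]),"panel":ap(P,[0,0,0]),"lb":ap(B,[0,0,0]),"knob":ap(P,[dx+42*np.cos(th),dy-42*np.sin(th),34]),"meter":ap(P,[mx,-45,0])}
    for k in obs:
        for o in obs[k]: r+=list(m[k][0]-o)
    return r
s=least_squares(f,[510,-192,0,0,95,0,0]); print(s.x.round(3),np.round(s.fun,1))
ob2={"seat":[[503.3,209.2,129.7],[500,207.3,136.5]],"rest":[[491.5,205.4,127.3]],"stand":[[487,204.2,-1.7],[492.4,205.7,-1.6]]}
def g(v):
    x,y,w=v; B=box(x,y,w); P=B@slope(25,130); r=[]
    m={"seat":ap(P,[10,0,0]),"rest":ap(P,[0,0,0]),"stand":ap(B,[0,0,0])}
    for k in ob2:
        for o in ob2[k]: r+=list(m[k][0]-o)
    return r
s2=least_squares(g,[490,205,.2]); print(s2.x.round(3),np.round(s2.fun,1))
x,y,w,dx,dy,th,mx=s.x
B=box(x,y,w);P=B@slope(35,107);B2=box(s2.x[0],s2.x[1],.2);P2=B2@slope(25,130)
for c,cr1,cr2 in (("scene",(130,190,170,170),(250,120,120,90)),("top",(255,120,170,130),(140,150,100,100))):
    im=viewer.read_camera(c)[:,:,::-1]; cv2.imwrite(f"pics/raw_{c}.png",im)
    for n,cr in (("box",cr1),("st",cr2)):
        s_=min(800/cr[2],600/cr[3]); a=cv2.resize(np.ascontiguousarray(im[cr[1]:cr[1]+cr[3],cr[0]:cr[0]+cr[2]]),None,fx=s_,fy=s_,interpolation=cv2.INTER_CUBIC)
        off=np.array(cr[:2])
        draw(a,c,[rect(P,-100,100,-190,175,0),rect(P,15,55,-180,-114,37),rect(P,27,43,-10,2,37),circ(P,dx,dy,60,10),circ(P,dx+42*np.cos(th),dy-42*np.sin(th),13,47),circ(P,35,-100,11,83),rect(P,mx-75,mx+75,-70,-20,32)],s_,off)
        draw(a,c,[rect(P2,-65,65,-20,20,0),rect(B2,-60,60,-55,55,12)],s_,off)
        cv2.imwrite(f"pics/{n}_{c}.png",a)
E
```

```text
[ 5.07926e+02 -1.92018e+02  4.70000e-02  1.79800e+00  9.53580e+01
 -9.30000e-02 -5.69000e-01] [-1.2  1.5  0.9  1.1 -1.6 -1.3 -2.   0.3 -7.6  3.7 -0.1  1.6 -1.  -1.3
  1.3 -1.7  2.7  1.6 -3.9  0.9  1.3  0.5  1.2 -2.1  2.2 -1.  -1.3  3.
  0.1 -2.3 -0.8 -2.6 -0.5]
[4.91347e+02 2.05390e+02 2.71000e-01] [-3.2 -1.4  4.5  0.1  0.5 -2.3 -0.2 -0.   2.7  4.3  1.2  1.7 -1.1 -0.3
  1.6]
```

View pics/box_top.png

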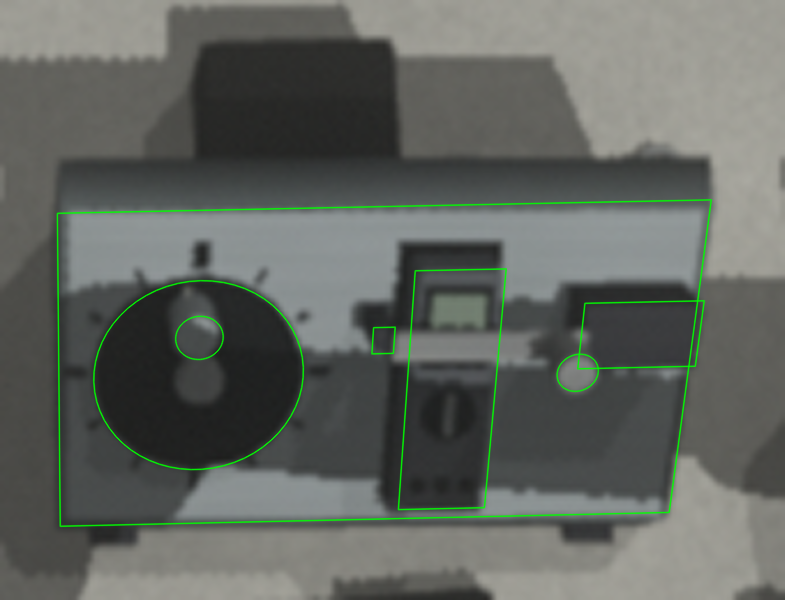

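View pics/box_scene.png

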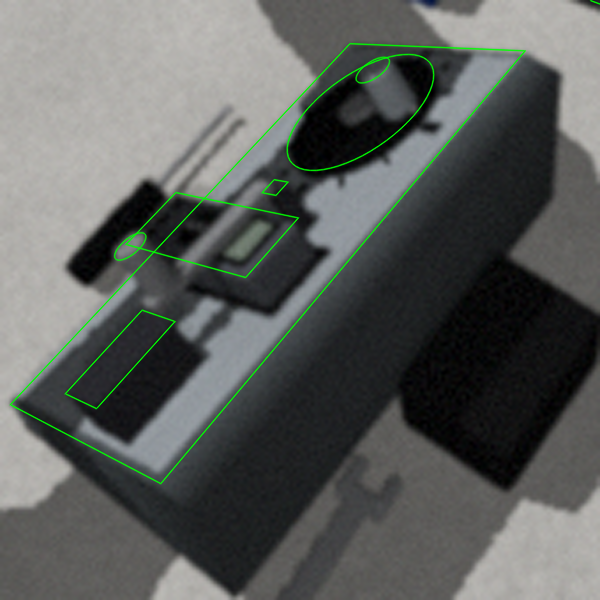

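View pics/st_top.png

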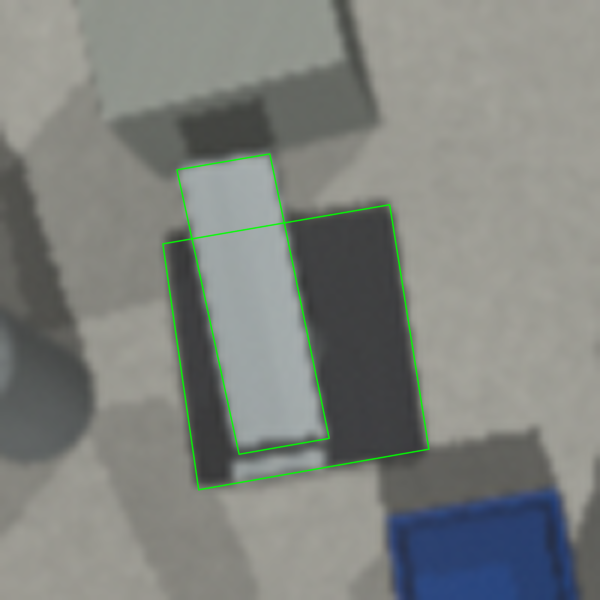

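View pics/st_scene.png

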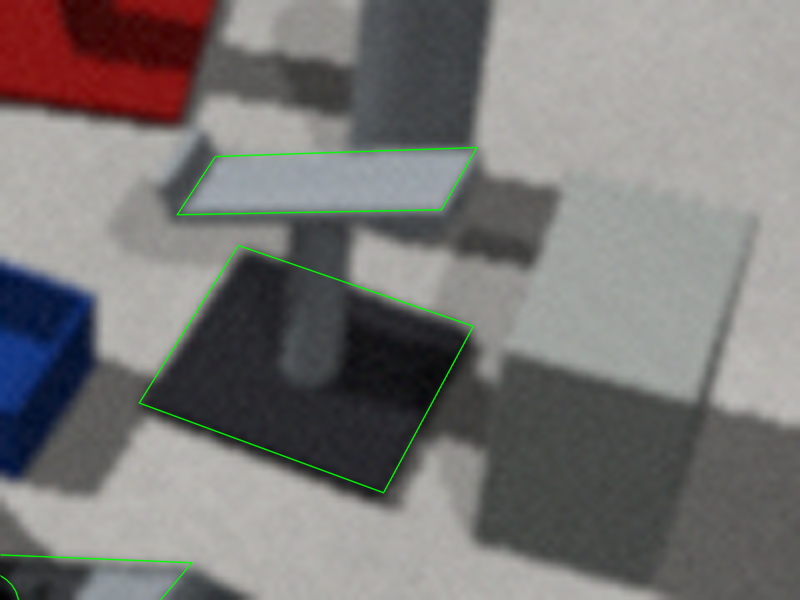

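```bash
cat > fit.py <<'E'
from h import *
from scipy.optimize import minimize
raw={c:cv2.imread(f"pics/raw_{c}.png") for c in("scene","top")}
def gm(im,s):
    g=cv2.GaussianBlur(im.astype(np.float32),(0,0),s); m=0
    gx=cv2.Sobel(g,cv2.CV_32F,1,0);gy=cv2.Sobel(g,cv2.CV_32F,0,1); m=np.sqrt(gx**2+gy**2).max(2); return np.minimum(m,np.percentile(m,97))
def dens(P,n=60):
    P=np.asarray(P); return np.concatenate([a+(b-a)*np.linspace(0,1,n)[:,None] for a,b in zip(P[:-1],P[1:])])
def score(segs,G,cams=("scene","top")):
    t=0
    for c in cams:
        for S in segs:
            u=proj(c,dens(S)).astype(np.float32); t+=cv2.remap(G[c],u[:,0].reshape(-1,1),u[:,1].reshape(-1,1),cv2.INTER_LINEAR).mean()
    return -t
def panelsegs(v):
    B=box(*v[:3]);P=B@slope(35,107); return [rect(P,-100,100,-190,175,0), ap(P,[[100,175,0],[100,-190,0]]),circ(P,v[3],v[4],60,10)]
def standsegs(v):
    B=box(*v);P=B@slope(25,130); return [rect(P,-65,65,-20,20,0),rect(B,-60,60,-55,55,12)]
def run(segs,v,d,cams=("scene","top")):
    v=np.array(v)
    for s in (2.5,1.5,1.0):
        G={c:gm(raw[c],s) for c in raw}
        sc=np.array(d)
        sim=np.vstack([np.zeros(len(v))]+[e for e in np.eye(len(v))])
        r=minimize(lambda q:score(segs(v+q*sc),G,cams),np.zeros(len(v)),method="Nelder-Mead",options=dict(initial_simplex=sim*(s),maxiter=2000,xatol=.005,fatol=1e-4)); v=v+r.x*sc
    return v,r.fun
if __name__=="__main__":
  for cams in (("scene","top"),("top",),("scene",)):
    print(cams,[a.round(3) if hasattr(a,'round') else a for a in run(panelsegs,[509,-192,.035,0,95],[3,3,.02,2,2],cams)])
    print([a.round(3) for a in run(standsegs,[491,205,.2],[3,3,.03],cams)])
E
python3 fit.py
```

```text
Traceback (most recent call last):
  File "fit.py", line 29, in <module>
    print(cams,[a.round(3) if hasattr(a,'round') else a for a in run(panelsegs,[509,-192,.035,0,95],[3,3,.02,2,2],cams)])
                                                                 ~~~^^^^^^^^^^^^^^^^^^^^^^^^^^^^^^^^^^^^^^^^^^^^^^^^^^^
  File "fit.py", line 25, in run
    r=minimize(lambda q:score(segs(v+q*sc),G,cams),np.zeros(len(v)),method="Nelder-Mead",options=dict(initial_simplex=sim*(s),maxiter=2000,xatol=.005,fatol=1e-4)); v=v+r.x*sc
  File "fit.py", line 25, in <lambda>
    r=minimize(lambda q:score(segs(v+q*sc),G,cams),np.zeros(len(v)),method="Nelder-Mead",options=dict(initial_simplex=sim*(s),maxiter=2000,xatol=.005,fatol=1e-4)); v=v+r.x*sc
                        ~~~~~^^^^^^^^^^^^^^^^^^^^^
  File "fit.py", line 13, in score
    u=proj(c,dens(S)).astype(np.float32); t+=cv2.remap(G[c],u[:,0].reshape(-1,1),u[:,1].reshape(-1,1),cv2.INTER_LINEAR).mean()
      ~~~~^^^^^^^^^^^
  File "h.py", line 9, in proj
    i=viewer.camera_info(c); q=np.atleast_2d(X)@i["R"].T+i["t"]; u=q@i["camera_matrix"].T; return u[:,:2]/u[:,2:]
ValueError: time passes only in moves, steps and waits
```

```bash
sed -i 's/^def proj.*/_ci={}\ndef ci(c):\n    if c not in _ci: _ci[c]=viewer.camera_info(c)\n    return _ci[c]\n&/; s/i=viewer.camera_info(c); q/i=ci(c); q/' h.py; python3 fit.py; python3 -c "
from cell import robot;print(robot.observe()['t'])"
```

```text
('scene', 'top') [array([ 5.06417e+02, -1.91913e+02,  2.80000e-02,  5.61700e+00,
        9.34630e+01]), np.float64(-713.832)]
[array([4.93701e+02, 2.05084e+02, 1.82000e-01]), np.float64(-563.929)]
('top',) [array([ 5.06158e+02, -1.93316e+02,  2.50000e-02,  3.10100e+00,
        9.68530e+01]), np.float64(-329.054)]
[array([4.94043e+02, 2.06219e+02, 1.79000e-01]), np.float64(-260.762)]
('scene',) [array([ 5.06612e+02, -1.88923e+02,  2.90000e-02,  1.19280e+01,
        8.63100e+01]), np.float64(-433.444)]
[array([4.93629e+02, 2.03515e+02, 1.98000e-01]), np.float64(-306.231)]
1.7
```

View overlay.

Run:
```python
from fit import *
v=[506.3,-192.3,.026,3,96]; w=[493.8,205.2,.183]
P=box(*v[:3])@slope(35,107)
outs=[]
for c,cr in (("scene",(130,190,130,120)),("top",(255,140,160,110))):
    s_=min(780/cr[2],590/cr[3]); a=cv2.resize(np.ascontiguousarray(raw[c][cr[1]:cr[1]+cr[3],cr[0]:cr[0]+cr[2]]),None,fx=s_,fy=s_,interpolation=cv2.INTER_CUBIC)
    a=np.clip(a.astype(float)*1.6,0,255).astype(np.uint8)
    draw(a,c,[rect(P,-100,100,-190,175,0),rect(P,15,55,-180,-114,37),rect(P,27,43,-10,2,37),circ(P,35,-100,11,83),rect(P,-76,74,-70,-20,32)],s_,np.array(cr[:2]))
    draw(a,c,[circ(P,v[3],v[4],60,10)],s_,np.array(cr[:2]),(0,0,255))
    th=-.05;draw(a,c,[circ(P,v[3]+42*np.cos(th),v[4]-42*np.sin(th),13,47)],s_,np.array(cr[:2]),(0,255,255))
    cv2.imwrite(f"pics/b2_{c}.png",a)
for c,cr in (("scene",(270,130,80,60)),("top",(160,165,60,70))):
    s_=min(780/cr[2],590/cr[3]); a=cv2.resize(np.ascontiguousarray(raw[c][cr[1]:cr[1]+cr[3],cr[0]:cr[0]+cr[2]]),None,fx=s_,fy=s_,interpolation=cv2.INTER_CUBIC)
    draw(a,c,standsegs(w),s_,np.array(cr[:2])); cv2.imwrite(f"pics/s2_{c}.png",a)
```

```text
(no output)
```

View pics/b2_scene.png

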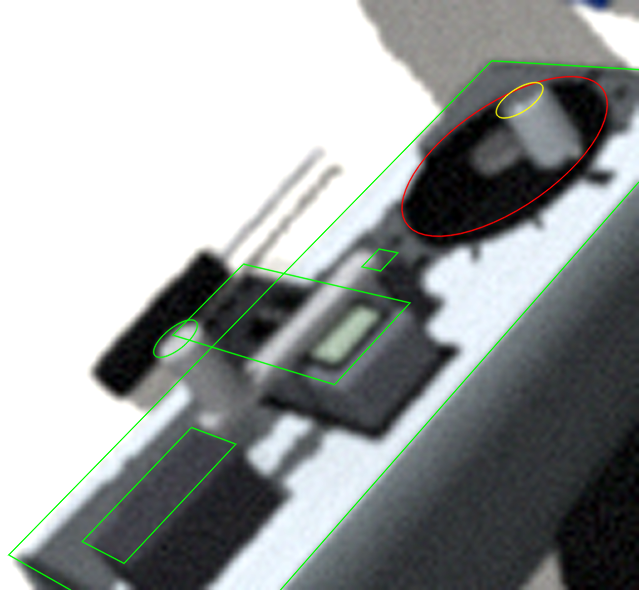

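View pics/b2_top.png

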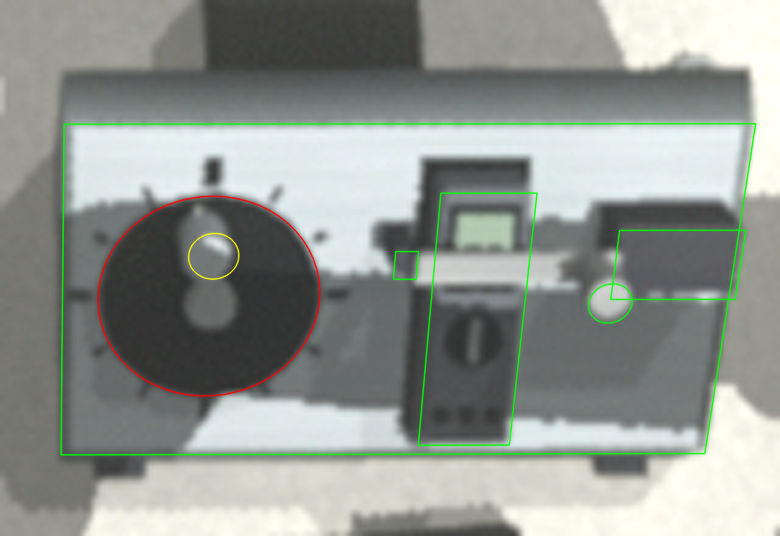

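View pics/s2_scene.png

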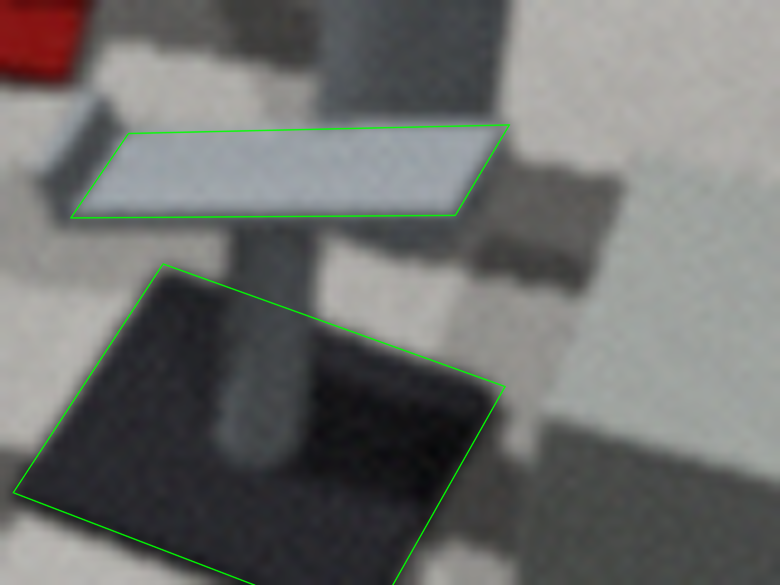

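View pics/s2_top.png

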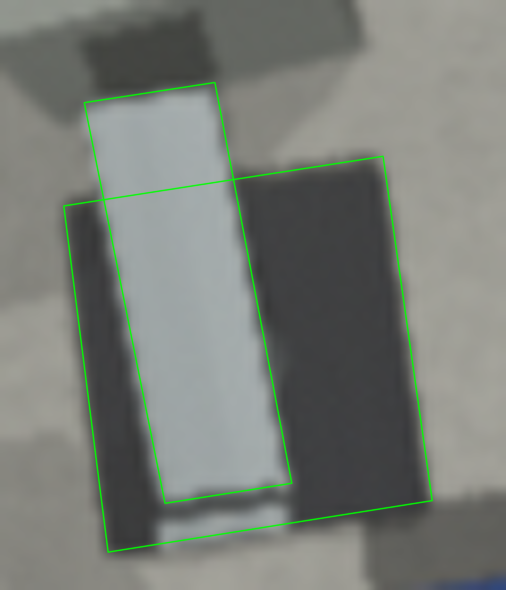

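```bash
cat >> h.py <<'E'
PB=box(506.3,-192.3,.026)@slope(35,107)
PS=box(493.8,205.2,.183)@slope(25,130)
def torot(P,sgn=1,tilt=0,spin=0):
    # tool x = -panel z, tool y = sgn*panel y
    x=-P[:3,2]; y=sgn*P[:3,1]; R=np.c_[x,y,np.cross(x,y)]
    return (Rn.from_matrix(R)*Rn.from_euler('x',spin)).as_rotvec()
def tcp(P,x,y,zgrasp): return ap(P,[x,y,zgrasp-19])[0]
E
python3 - <<'E'
from h import *
print(ap(PB,[3,96,10]), ap(box(506.16,-193.3,.025)@slope(35,107),[3.1,96.85,10]))
np.set_printoptions(precision=2,suppress=True)
for s in (1,-1):
    r=torot(PB,s)
    for a in np.arange(0,6.3,1.57): print(s,a,kin.ik(tcp(PB,3+42*np.cos(a),96-42*np.sin(a),36),r))
    print('bolt',kin.ik(tcp(PB,35,-100,68),r),kin.ik(tcp(PB,35,-165,68),r))
    print('meter',kin.ik(tcp(PB,0,-45,22),r),kin.ik(tcp(PB,0,-45,120),r))
    r=torot(PS,s); print('rest',kin.ik(tcp(PS,10,0,22),r),kin.ik(tcp(PS,10,0,100),r))
c="top";cr=(270,175,60,50);im=cv2.imread("pics/raw_top.png");a=cv2.resize(im[cr[1]:cr[1]+cr[3],cr[0]:cr[0]+cr[2]],None,fx=11,fy=11,interpolation=cv2.INTER_CUBIC)
a=np.clip(a*2.2,0,255).astype(np.uint8)
for th,col in ((-.05,(0,255,255)),(-.2,(255,0,0))): draw(a,c,[circ(PB,3+42*np.cos(th),96-42*np.sin(th),13,z) for z in(11,47)],11,np.array(cr[:2]),col)
cv2.imwrite("pics/k1.png",a)
E
```

```text
[[500.52708098 -96.41767258 116.91224975]] [[500.543608   -96.56016555 116.9696074 ]]
1 0.0 [ 1.3   0.59 -1.3   2.33  1.65  0.42  0.32]
1 1.57 [ 1.44  0.66 -1.3   2.37  1.77  0.4   0.34]
1 3.14 None
1 4.71 None
1 6.28 [ 1.3   0.59 -1.3   2.33  1.65  0.42  0.32]
bolt [ 1.48  0.46 -0.96  2.15 -0.02  0.22  2.29] [ 1.54  0.55 -0.95  2.04  0.07  0.3   2.31]
meter [ 1.48  0.64 -1.09  2.26  1.5   0.2   0.79] [ 1.78  0.35 -1.23  2.29 -0.15  0.23  2.38]
rest [ 0.24  0.38 -0.89  2.22  1.11  0.5   0.24] [ 0.65  0.32 -1.35  2.21  0.91  0.64  0.44]
-1 0.0 [ 1.3   0.59 -1.3   2.33  1.65  0.42 -2.83]
-1 1.57 [ 1.44  0.66 -1.3   2.37  1.77  0.4  -2.8 ]
-1 3.14 None
-1 4.71 None
-1 6.28 [ 1.3   0.59 -1.3   2.33  1.65  0.42 -2.83]
bolt [ 1.11  0.33 -0.5   2.17 -0.84  0.3  -0.11] [ 1.16  0.39 -0.45  2.06 -0.76  0.38 -0.11]
meter [ 1.61  0.86 -1.32  2.25  1.59  0.46 -2.34] [ 1.09  0.14 -0.45  2.32 -1.01  0.37  0.01]
rest [-0.74  0.23  0.22  2.27  0.4   0.25 -2.29] [-0.78  0.04  0.21  2.28  0.36  0.45 -2.25]
```

View pics/k1.png

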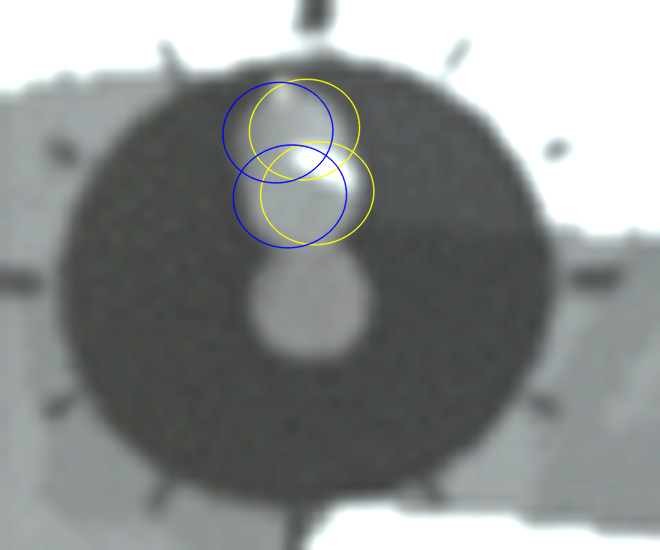

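```bash
cat >> h.py <<'E'
def rv(P,sgn=1,tilt=0):
    # tilt deg about panel y: positive -> tool more vertical
    x=-P[:3,2]; y=P[:3,1]; R=np.c_[x,y*sgn,np.cross(x,y*sgn)]
    Rt=Rn.from_rotvec(P[:3,1]*np.radians(tilt)).as_matrix()@R
    return Rn.from_matrix(Rt)
def tp(P,x,y,zg,r,back=19): # TCP position for grasp point at panel (x,y,zg)
    return ap(P,[x,y,zg])[0]+back*r.as_matrix()[:,0]
E
python3 - <<'E'
from h import *
np.set_printoptions(precision=2,suppress=True)
print([d for d in dir(kin) if d[0]!='_'],[d for d in dir(robot) if d[0]!='_'])
for tilt in (35,25,15,5):
  for s in (1,-1):
    r=rv(PB,s,tilt); 
    if s==1: print(tilt,r.as_matrix()[:,0])
    for a in np.arange(0,6.2,1.57): print(s,kin.ik(tp(PB,3+42*np.cos(a),96-42*np.sin(a),36,r),r.as_rotvec()))
E
```

```text
['ik'] ['IKError', 'goto_joints', 'hold', 'job_done', 'movep', 'observe', 'servo_line']
35 [ 0. -0. -1.]
1 [ 0.76  0.5  -0.81  1.92  0.45  0.91  1.32]
1 [ 0.83  0.48 -0.76  1.99  0.45  0.84  1.41]
1 [ 0.82  0.48 -0.82  2.11  0.51  0.76  1.28]
1 [ 0.78  0.51 -0.9   2.03  0.53  0.85  1.17]
-1 [ 0.43  0.39 -0.38  1.94  0.19  0.84 -1.59]
-1 [ 0.48  0.38 -0.32  2.01  0.17  0.77 -1.49]
-1 [ 0.45  0.36 -0.36  2.13  0.2   0.68 -1.59]
-1 [ 0.42  0.37 -0.44  2.05  0.23  0.76 -1.71]
25 [ 0.17  0.   -0.98]
1 [ 0.86  0.43 -0.87  2.04  0.5   0.69  1.29]
1 [ 0.92  0.42 -0.8   2.11  0.46  0.61  1.42]
1 [ 0.95  0.44 -0.91  2.22  0.64  0.55  1.18]
1 [ 0.94  0.49 -1.06  2.15  0.72  0.68  1.02]
-1 [ 0.49  0.32 -0.41  2.06  0.17  0.62 -1.57]
-1 [ 0.53  0.31 -0.33  2.13  0.11  0.54 -1.41]
-1 [ 0.51  0.3  -0.4   2.24  0.19  0.45 -1.57]
-1 [ 0.5   0.31 -0.51  2.17  0.28  0.54 -1.74]
15 [ 0.34  0.01 -0.94]
1 [ 1.02  0.42 -1.01  2.16  0.7   0.48  1.13]
1 [ 1.03  0.38 -0.86  2.22  0.56  0.37  1.36]
1 [ 1.08  0.42 -1.    2.33  0.94  0.35  0.92]
1 [ 0.95  0.39 -1.    2.27  0.84  0.41  0.9 ]
-1 [ 0.53  0.26 -0.42  2.18  0.13  0.38 -1.52]
-1 [ 0.57  0.27 -0.33  2.25 -0.04  0.31 -1.24]
-1 [ 0.55  0.26 -0.4   2.36  0.14  0.2  -1.49]
-1 [ 0.58  0.26 -0.57  2.29  0.39  0.3  -1.85]
5 [ 0.5   0.01 -0.87]
1 [ 0.97  0.33 -0.88  2.28  0.89  0.19  0.94]
1 [ 1.29  0.49 -1.12  2.33  1.34  0.26  0.67]
1 None
1 [ 0.89  0.32 -0.89  2.39  1.51  0.19  0.24]
-1 [-0.01  0.19  0.21  2.34 -0.97  0.18 -0.44]
-1 [ 1.29  0.49 -1.12  2.33  1.34  0.26 -2.47]
-1 None
-1 [ 1.2   0.58 -1.31  2.38  1.58  0.49 -2.88]
```

```bash
cat >> h.py <<'E'
RD=rv(PB,-1,30)
DC=np.array([3.,96.])
def kn(th,zg=37,c=None,r=42):
    c=DC if c is None else c
    return tp(PB,c[0]+r*np.cos(th),c[1]-r*np.sin(th),zg,RD)
def snap(name,c,cr):
    im=viewer.read_camera(c)[:,:,::-1]; cv2.imwrite(f"pics/raw_{name}.png",im)
    s=min(780/cr[2],590/cr[3]); a=cv2.resize(np.ascontiguousarray(im[cr[1]:cr[1]+cr[3],cr[0]:cr[0]+cr[2]]),None,fx=s,fy=s,interpolation=cv2.INTER_CUBIC)
    cv2.imwrite(f"pics/{name}.png",np.clip(a*1.6,0,255).astype(np.uint8))
E
python3 - <<'E'
from h import *
np.set_printoptions(precision=2,suppress=True)
o=robot.observe()
robot.servo_line(o["tcp_pos"]+[0,0,110],feed=250)
p=kn(-.13); ax=RD.as_matrix()[:,0]
robot.movep(p-ax*90,RD.as_rotvec())
o=robot.observe();print(o["t"],o["tcp_pos"]-(p-ax*90))
grip(.65,20)
robot.servo_line(p-ax*25,feed=200)
o=robot.observe();print(o["t"],o["contact_force"],o["joints"])
snap("a1","top",(255,140,160,110)); snap("a2","scene",(130,160,160,130))
E
```

```text
4.625 [ 0.06 -0.98  0.01]
5.7333 [-0.09  0.15 -0.01] [ 0.57  0.33 -0.53  1.98  0.22  0.8  -1.62]
```

View pics/a1.png

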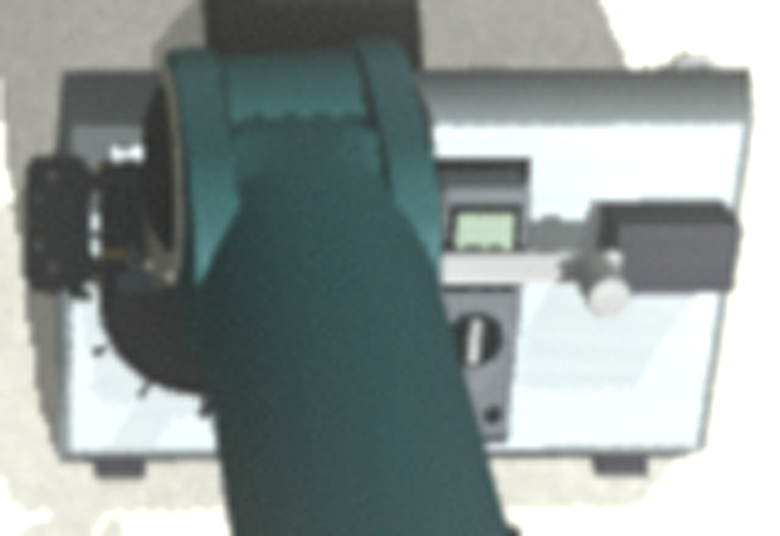

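View pics/a2.png

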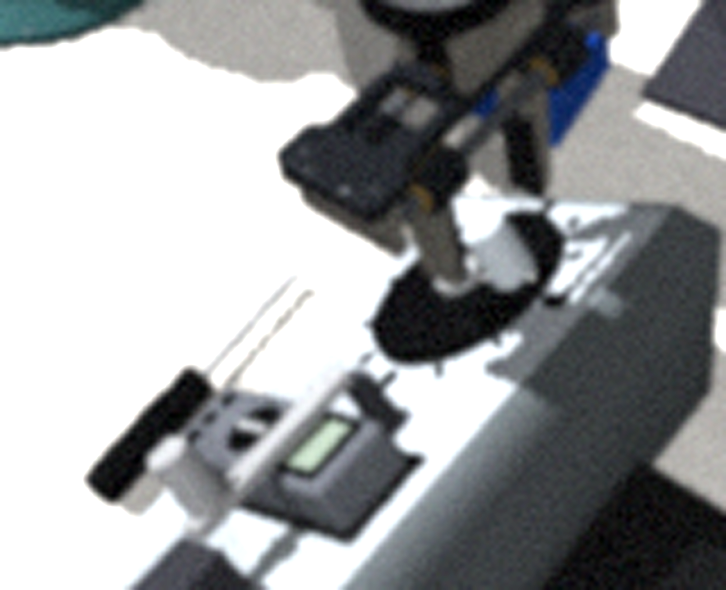

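Scene crop: the open fingers, at (430,270) and (525,170), straddle the knob at (505,250). I'll descend and grip.

Run:
```python
from h import *
np.set_printoptions(precision=2,suppress=True)
robot.servo_line(kn(-.13),feed=80)
o=robot.observe();print(o["t"],o["contact_force"])
grip(0.0,15)
o=robot.observe();print(o["t"],o["contact_force"],o["grip_width"]*92, o["tcp_pos"]-kn(-.13))
M=PB[:3,:3]
for th in np.arange(-.13+.2,2.2,.2):
    robot.servo_line(kn(th),feed=60); o=robot.observe(); print(round(th,2),round(o["t"],2),"F panel",M.T@o["contact_force"],"err",M.T@(o["tcp_pos"]-kn(th)))
```

```text
6.2917 [-0.09  0.22 -0.21]
6.9 [-1.15 -0.74  1.34] 25.6422890290816 [0.11 0.02 0.17]
0.07 7.19 F panel [ 0.73 -0.87  2.18] err [ 0.15 -1.04  0.04]
0.27 7.48 F panel [ 1.36 -3.2   2.26] err [-0.06 -1.36  0.03]
0.47 7.78 F panel [ 0.81 -2.75  1.28] err [-0.25 -1.22  0.02]
0.67 8.07 F panel [ 0.59 -3.15  0.71] err [-0.28 -0.91 -0.  ]
0.87 8.36 F panel [ 0.89 -3.18 -0.8 ] err [-0.27 -0.68 -0.  ]
1.07 8.65 F panel [ 0.92 -5.34 -1.01] err [-0.35 -0.61 -0.01]
1.27 8.94 F panel [ 0.44 -5.21 -1.18] err [-0.55 -0.52  0.01]
1.47 9.23 F panel [-0.77 -6.3  -2.74] err [-0.95 -0.38  0.02]
1.67 9.53 F panel [-3.06 -5.15 -4.15] err [-1.41 -0.06  0.03]
1.87 9.82 F panel [-4.27 -4.75 -3.89] err [-1.4   0.28  0.06]
2.07 10.11 F panel [-4.09 -3.39 -4.65] err [-0.98  0.47  0.06]
```

Run:
```python
from h import *
np.set_printoptions(precision=2,suppress=True)
M=PB[:3,:3];L=[]
for th in np.arange(2.3,7.91,.25):
    robot.servo_line(kn(th),feed=80); o=robot.observe(); f=M.T@o["contact_force"]; L.append([th,*f]); e=M.T@(o["tcp_pos"]-kn(th)); rad=np.array([np.cos(th),-np.sin(th)]);tan=np.array([-np.sin(th),-np.cos(th)])
    print(round(th,2),round(o["t"],2),f,"rad %.1f tan %.1f"%(f[:2]@rad,f[:2]@tan),"e rad %.2f tan %.2f"%(e[:2]@rad,e[:2]@tan))
robot.hold(.15); o=robot.observe(); print(o["t"],M.T@o["contact_force"],M.T@(o["tcp_pos"]-kn(th)))
np.save("L.npy",L); snap("c1","top",(255,140,160,110)); snap("c2","scene",(130,160,160,130))
```

```text
2.3 10.38 [-4.77 -0.34 -4.58] rad 3.4 tan 3.3 e rad -0.00 tan 1.28
2.55 10.66 [-3.42 -0.64 -3.6 ] rad 3.2 tan 1.4 e rad -0.09 tan 1.13
2.8 10.94 [-2.56  0.66 -0.95] rad 2.2 tan 1.5 e rad -0.20 tan 0.96
3.05 11.22 [-2.46  2.25  1.3 ] rad 2.2 tan 2.5 e rad -0.29 tan 0.82
3.3 11.51 [-0.84  2.04  2.77] rad 1.2 tan 1.9 e rad -0.33 tan 0.81
3.55 11.79 [0.77 1.27 5.32] rad -0.2 tan 1.5 e rad -0.36 tan 0.84
3.8 12.07 [0.49 2.27 6.77] rad 1.0 tan 2.1 e rad -0.46 tan 1.25
4.05 12.36 [ 2.56 -0.27  7.57] rad -1.8 tan 1.9 e rad -0.48 tan 1.83
4.3 12.64 [ 2.55 -1.69  9.41] rad -2.6 tan 1.7 e rad -0.45 tan 2.20
4.55 12.93 [ 1.65 -3.22  7.72] rad -3.4 tan 1.1 e rad -0.37 tan 2.21
4.8 13.21 [ 1.32 -4.23  6.67] rad -4.1 tan 1.7 e rad -0.27 tan 2.04
5.05 13.49 [-0.12 -4.21  5.34] rad -4.0 tan 1.3 e rad -0.19 tan 1.79
5.3 13.78 [-1.05 -4.46  5.57] rad -4.3 tan 1.6 e rad -0.07 tan 1.57
5.55 14.06 [-2.4  -3.54  5.72] rad -4.1 tan 1.0 e rad 0.06 tan 1.55
5.8 14.34 [-2.51 -3.6   4.52] rad -3.9 tan 2.0 e rad 0.18 tan 1.39
6.05 14.62 [-3.56 -3.34  3.65] rad -4.2 tan 2.4 e rad 0.31 tan 1.09
6.3 14.91 [-3.76 -1.86  2.85] rad -3.7 tan 1.9 e rad 0.38 tan 0.66
6.55 15.19 [-3.57 -0.63  3.21] rad -3.3 tan 1.6 e rad 0.45 tan 0.30
6.8 15.47 [-2.79  0.1   3.1 ] rad -2.5 tan 1.3 e rad 0.50 tan 0.00
7.05 15.76 [-1.72 -0.55  2.63] rad -0.9 tan 1.6 e rad 0.52 tan -0.08
7.3 16.04 [-1.43 -0.49  1.99] rad -0.3 tan 1.5 e rad 0.47 tan -0.10
7.55 16.32 [-0.52 -1.87  1.88] rad 1.6 tan 1.1 e rad 0.43 tan -0.02
7.8 16.61 [-1.25 -1.95  1.14] rad 1.9 tan 1.4 e rad 0.35 tan 0.11
16.7583 [-1.78 -2.93  1.21] [-0.05 -0.34 -0.05]
```

View pics/c2.png

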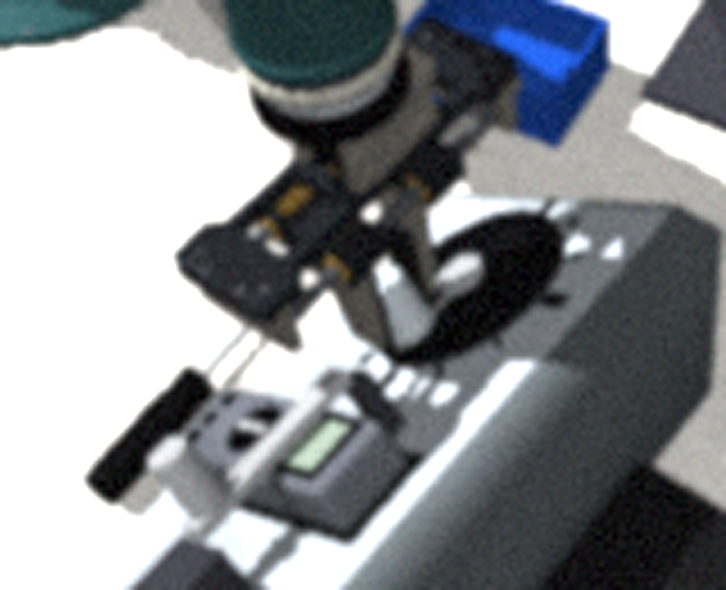

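```bash
sed -i 's/^DC=.*/DC=np.array([2.6,95.5])/' h.py
python3 - <<'E'
from h import *
np.set_printoptions(precision=2,suppress=True)
M=PB[:3,:3]
def rep(th,tag):
    o=robot.observe(); q=ap(np.linalg.inv(PB),o["tcp_pos"]-19*RD.as_matrix()[:,0])[0]; d=q[:2]-DC
    print(tag,round(o["t"],2),"F",M.T@o["contact_force"],"ang %.3f want %.3f r %.2f"%(np.arctan2(-d[1],d[0]),(th+np.pi)%(2*np.pi)-np.pi,np.hypot(*d)),"w",round(o["grip_width"]*92,1))
def go(a,b,feed=95,step=.28):
    n=int(np.ceil(abs(b-a)/step)); ths=np.linspace(a,b,n+1)[1:]; mf=0
    for i,th in enumerate(ths):
        robot.servo_line(kn(th),feed=feed if i<n-1 else 30); mf=max(mf,np.linalg.norm(robot.observe()["contact_force"]))
    rep(b,"arr"); robot.hold(.6); rep(b,"held"); print("maxF",mf)
go(7.8,8.378)
snap("d2","scene",(130,160,160,130))
go(8.378,-1.571)
snap("e1","top",(255,140,160,110));snap("e2","scene",(130,160,160,130))
E
```

```text
arr 17.77 F [ 0.51 -0.14  0.99] ang 2.100 want 2.095 r 41.57 w 25.6
held 18.38 F [0.34 2.71 0.47] ang 2.101 want 2.095 r 41.65 w 25.8
maxF 2.3331758603861767
arr 28.58 F [-0.4   4.65  5.59] ang -1.592 want -1.571 r 41.99 w 25.5
held 29.18 F [-0.25  4.67  5.51] ang -1.592 want -1.571 r 42.01 w 25.7
maxF 7.719157752280033
```

View pics/e2.png

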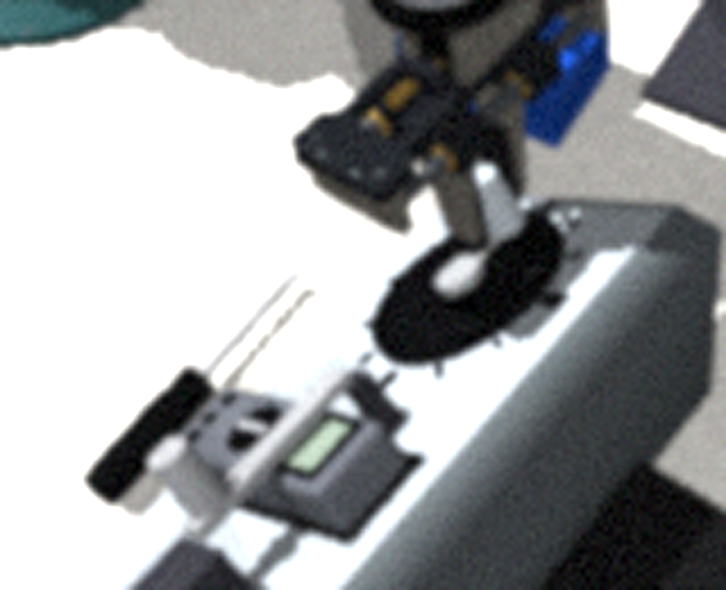

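View pics/d2.png

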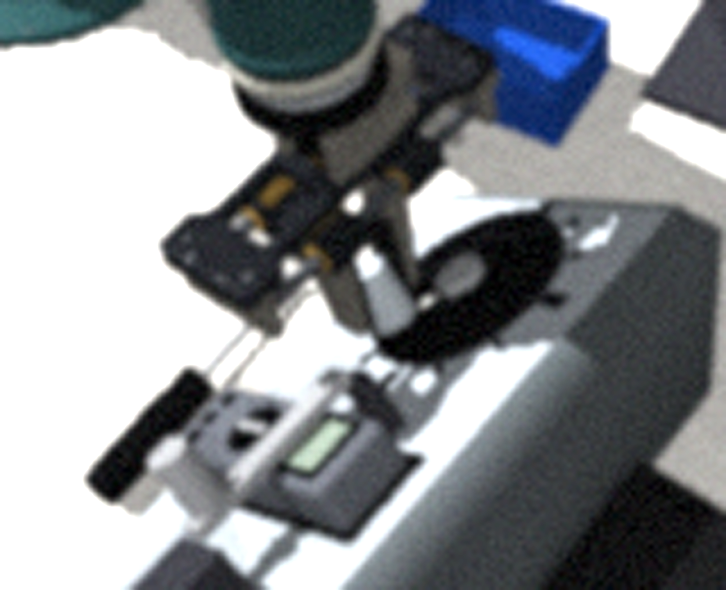

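Run:
```python
from h import *
for n,th in (("d2",2.095),("e2",-1.571)):
    im=cv2.imread(f"pics/raw_{n}.png"); cr=(205,195,56,48); s=13
    a=np.clip(cv2.resize(im[cr[1]:cr[1]+cr[3],cr[0]:cr[0]+cr[2]],None,fx=s,fy=s,interpolation=cv2.INTER_CUBIC)*1.6,0,255).astype(np.uint8)
    draw(a,"scene",[circ(PB,DC[0]+42*np.cos(th),DC[1]-42*np.sin(th),13,z) for z in (11,47)]+[circ(PB,*DC,60,10)],s,np.array(cr[:2]))
    cv2.imwrite(f"pics/{n}o.png",a)
```

```text
(no output)
```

View pics/e2o.png

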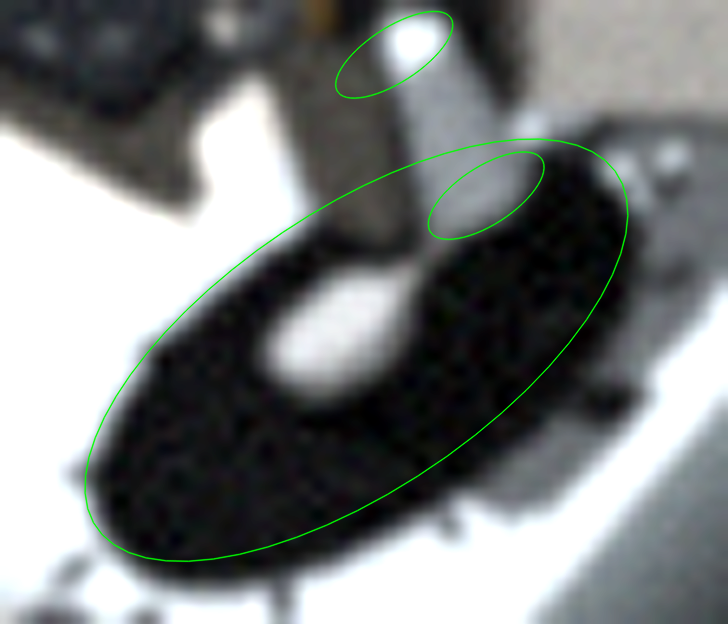

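View pics/d2o.png

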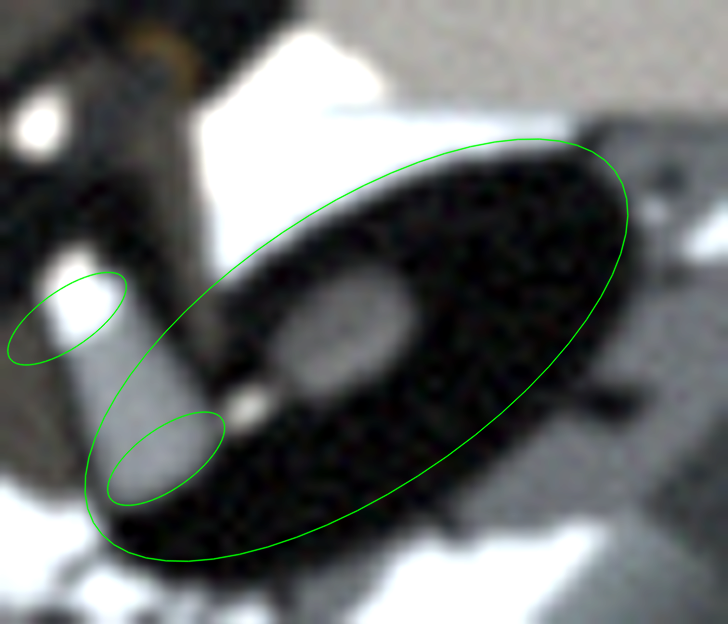

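Run:
```python
from h import *
np.set_printoptions(precision=2,suppress=True)
M=PB[:3,:3]
def rep(th,tag):
    o=robot.observe(); q=ap(np.linalg.inv(PB),o["tcp_pos"]-19*RD.as_matrix()[:,0])[0]; d=q[:2]-DC
    print(tag,round(o["t"],2),"F",M.T@o["contact_force"],"ang %.3f want %.3f r %.2f"%(np.arctan2(-d[1],d[0]),th,np.hypot(*d)))
for th in np.linspace(-1.571,.524,9)[1:]: robot.servo_line(kn(th),feed=80 if th<.5 else 30)
robot.hold(.5); rep(.524,"held")
grip(.55); rep(.524,"open")
ax=RD.as_matrix()[:,0]
robot.servo_line(kn(.524)-ax*75,feed=200)
# bolt approach: tilt 15, jaws along y
for t in (30,20,10,0):
    r=rv(PB,-1,t); print(t,kin.ik(tp(PB,35,-100,68,r),r.as_rotvec()),kin.ik(tp(PB,35,-170,68,r),r.as_rotvec()))
    print("   m",kin.ik(tp(PB,0,-45,22,r),r.as_rotvec()),kin.ik(tp(PB,0,-45,122,r),r.as_rotvec()))
print(robot.observe()["t"])
```

```text
held 32.28 F [ 3.6  -1.84  3.2 ] ang 0.522 want 0.524 r 42.40
open 32.83 F [ 0.22 -0.45  0.4 ] ang 0.525 want 0.524 r 41.70
30 [ 0.85  0.42 -0.44  1.86  0.18  0.83 -1.21] [ 0.91  0.48 -0.41  1.76  0.18  0.87 -1.1 ]
   m [ 0.77  0.45 -0.44  1.97  0.24  0.69 -1.36] [ 0.89  0.25 -0.49  2.02  0.11  0.82 -1.2 ]
20 [ 0.96  0.37 -0.49  1.97  0.06  0.62 -1.08] [ 1.02  0.43 -0.46  1.87  0.05  0.67 -0.96]
   m [ 0.86  0.41 -0.48  2.08  0.16  0.46 -1.25] [ 1.    0.19 -0.53  2.12 -0.05  0.63 -1.01]
10 [ 1.11  0.35 -0.59  2.07 -0.13  0.42 -0.85] [ 1.18  0.42 -0.56  1.96 -0.13  0.49 -0.74]
   m [ 1.02  0.41 -0.6   2.18  0.04  0.23 -1.07] [ 1.09  0.15 -0.54  2.22 -0.38  0.45 -0.66]
0 [ 1.29  0.37 -0.71  2.16 -0.58  0.25 -0.34] [ 1.34  0.45 -0.67  2.04 -0.49  0.33 -0.33]
   m [ 1.48  0.64 -1.09  2.26  1.5   0.2  -2.35] [ 0.89  0.11 -0.24  2.33 -1.06  0.4   0.05]
33.35
```

Run:
```python
from h import *
np.set_printoptions(precision=2,suppress=True)
M=PB[:3,:3]
r=rv(PB,-1,20); ax=r.as_matrix()[:,0]; P=lambda y,z=73:tp(PB,35,y,z,r)
robot.movep(P(-100)-ax*60,r.as_rotvec())
snap("f1","top",(255,140,160,110))
robot.servo_line(P(-100),feed=130)
o=robot.observe();print(o["t"],M.T@o["contact_force"])
grip(0,12); o=robot.observe();print(o["t"],M.T@o["contact_force"],o["grip_width"]*92)
robot.servo_line(P(-150),feed=80); o=robot.observe();print(o["t"],M.T@o["contact_force"])
for y in range(-158,-171,-1):
    robot.servo_line(P(y),feed=40); o=robot.observe(); f=M.T@o["contact_force"]; print(y,f,ap(np.linalg.inv(PB),o["tcp_pos"])[0][1])
    if f[1]>13: break
print(o["t"])
snap("g2","scene",(130,160,160,130))
```

```text
34.75 [ 0.11  0.54 -0.09]
35.2917 [1.58 0.86 3.32] 21.65068034762384
36.0667 [ 1.35 -0.1   4.27]
-158 [ 1.71 -0.4   4.39] -158.5741142493992
-159 [3.17 0.18 5.22] -158.92552425257298
-160 [2.02 1.7  6.07] -159.63366666683186
-161 [1.46 0.44 6.19] -160.54600591319883
-162 [2.84 0.76 6.35] -161.53514797577168
-163 [2.72 0.81 6.59] -162.52886349179357
-164 [3.32 1.25 6.29] -163.55354356960055
-165 [2.27 2.29 6.74] -164.4054924459706
-166 [3.85 3.55 7.39] -164.4268557149759
-167 [3.39 5.92 9.25] -164.46576095761202
-168 [ 3.42  7.77 10.67] -164.45947211899818
-169 [ 3.92  9.75 13.42] -164.4595262864254
-170 [ 3.22 11.62 13.52] -164.45621763438112
39.4167
```

View pics/g2.png

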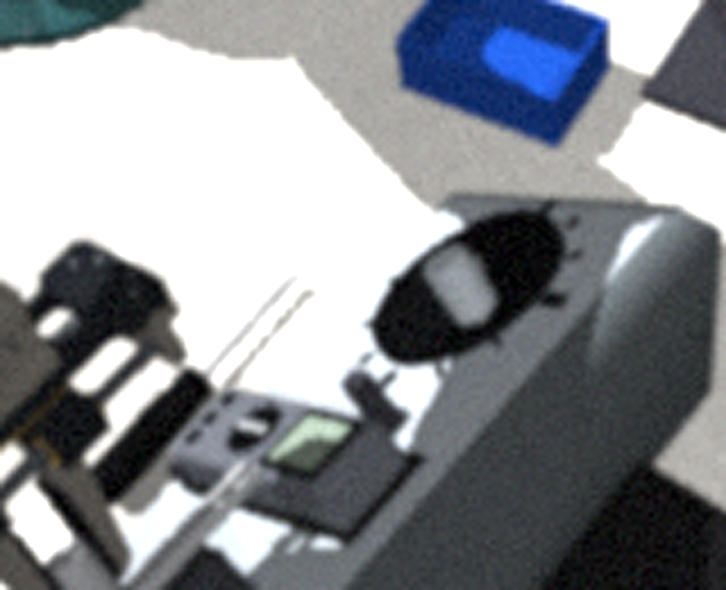

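View pics/f1.png

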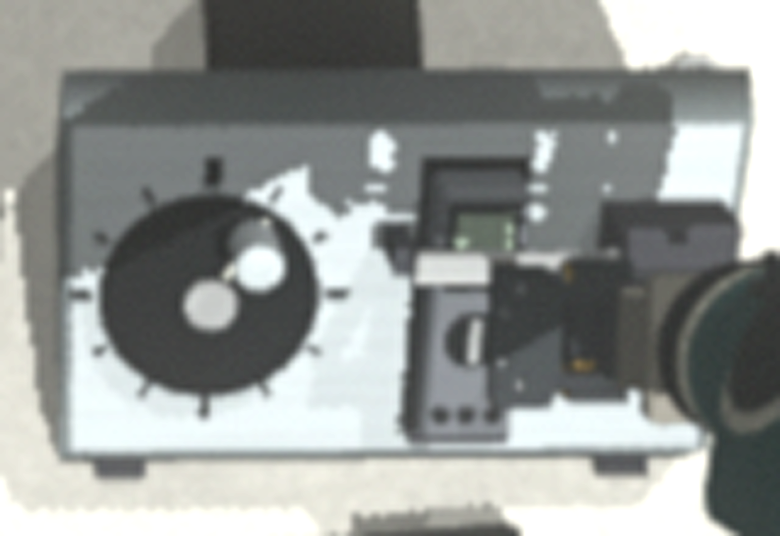

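Run:
```python
from h import *
np.set_printoptions(precision=2,suppress=True)
M=PB[:3,:3]
r=rv(PB,-1,20); ax=r.as_matrix()[:,0]; P=lambda y,z=73:tp(PB,35,y,z,r)
robot.servo_line(P(-165),feed=60)
o=robot.observe(); print(M.T@o["contact_force"],ap(np.linalg.inv(PB),o["tcp_pos"])[0][1])
grip(.6); robot.servo_line(P(-165)-ax*55,feed=200)
r=rv(PB,-1,15); ax=r.as_matrix()[:,0]; Q=lambda z:tp(PB,-4,-45,z,r)
robot.movep(Q(110),r.as_rotvec()); grip(.8)
snap("h1","top",(255,140,160,110)); snap("h2","scene",(130,160,160,130))
o=robot.observe(); print(o["t"],o["joints"])
i=ci("top"); 
for c in("top","scene"):
    i=ci(c)
    for d in viewer.pinpoint("meter",c)[:2]: print(round(d["confidence"],2),ap(np.linalg.inv(PB),i["R"].T@(np.array(d["at"])-i["t"])))
```

```text
[2.21 1.58 5.29] -163.7745439672849
41.95 [ 1.09  0.2  -0.59  2.17 -0.14  0.5  -0.91]
0.85 [[  4.5  -45.05  -1.3 ]]
0.72 [[  0.07 -47.97   3.07]]
```

View pics/h1.png

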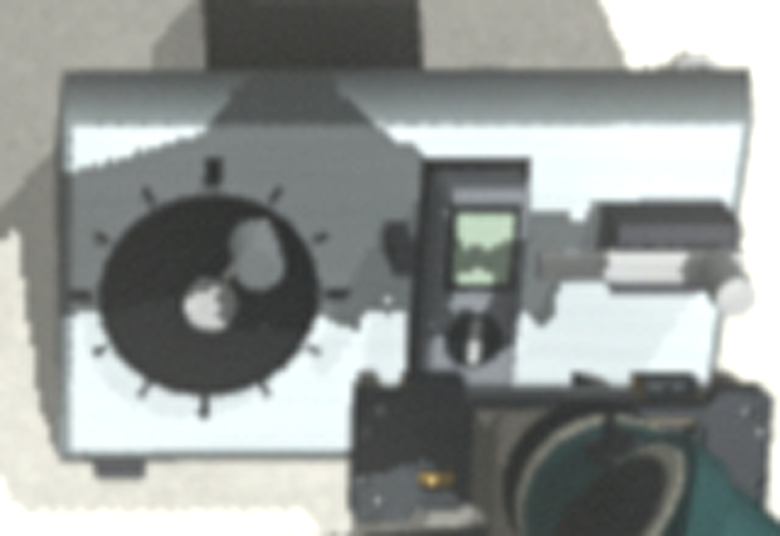

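View pics/h2.png

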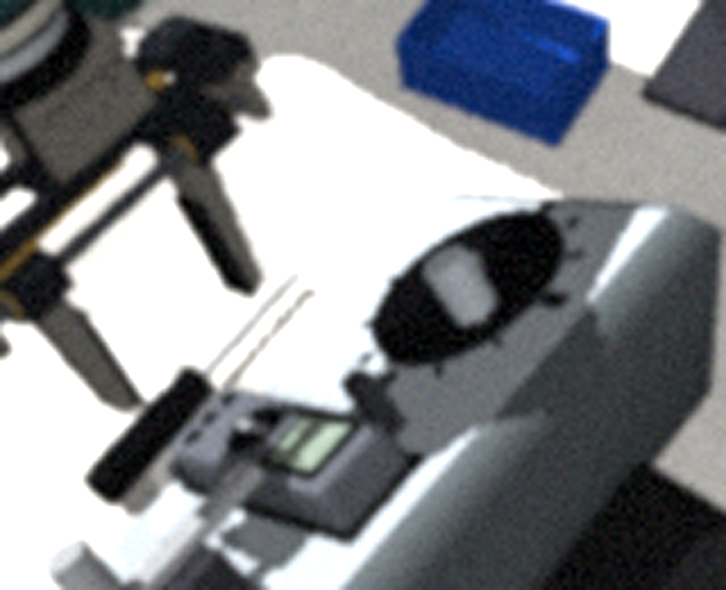

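Run:
```python
from h import *
np.set_printoptions(precision=2,suppress=True)
M=PB[:3,:3]
r=rv(PB,-1,15); Q=lambda z,x=-2:tp(PB,x,-45,z,r)
robot.servo_line(Q(40),feed=160); o=robot.observe(); print(o["t"],M.T@o["contact_force"])
robot.servo_line(Q(24.5),feed=50); o=robot.observe(); print(o["t"],M.T@o["contact_force"])
grip(0,30); o=robot.observe(); print(o["t"],M.T@o["contact_force"],o["grip_width"]*92)
robot.servo_line(Q(34),feed=40); robot.servo_line(Q(140),feed=160); o=robot.observe(); print(o["t"],M.T@o["contact_force"],o["grip_width"]*92)
r2=rv(PS,-1,15); print(kin.ik(tp(PS,10,0,100,r2),r2.as_rotvec()),kin.ik(tp(PS,10,0,24,r2),r2.as_rotvec()),o["joints"],o["tcp_pos"])
snap("j2","scene",(130,130,160,130))
```

```text
42.6417 [0.1  0.7  0.03]
43.1 [-0.69  0.26  0.51]
43.575 [0.18 1.24 1.34] 49.67860560485642
44.7667 [-0.62  0.09 -1.62] 49.546255933506565
[ 0.46  0.35 -1.12  2.04  0.53  0.85 -2.34] [ 0.31  0.5  -0.98  2.03  0.72  0.77 -2.48] [ 1.16  0.14 -0.63  2.17 -0.2   0.57 -0.85] [ 431.69 -239.07  202.06]
```

View pics/j2.png

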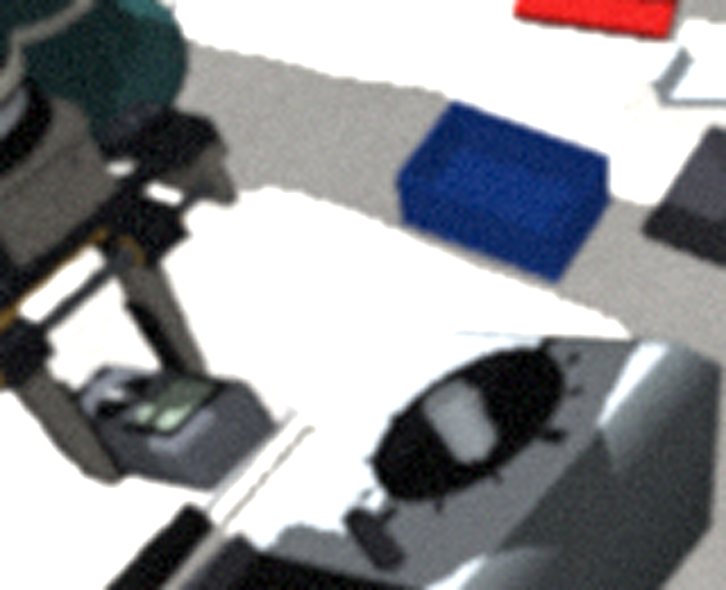

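Run:
```python
from h import *
np.set_printoptions(precision=2,suppress=True)
o=robot.observe()
robot.servo_line(o["tcp_pos"]+[0,0,90],feed=250)
r=rv(PS,-1,15); Q=lambda x,z:tp(PS,x,0,z,r)
robot.movep(Q(22,115),r.as_rotvec()); print(robot.observe()["t"])
robot.servo_line(Q(22,36),feed=160)
robot.hold(.1); o=robot.observe(); print(o["t"],PS[:3,:3].T@o["contact_force"],PS[:3,:3].T@(o["tcp_pos"]-Q(22,36)))
snap("m1","top",(140,130,130,110)); snap("m2","scene",(230,90,150,115))
```

```text
46.9583
47.7 [-0.94  0.17 -1.96] [0.78 0.16 0.89]
```

View pics/m1.png

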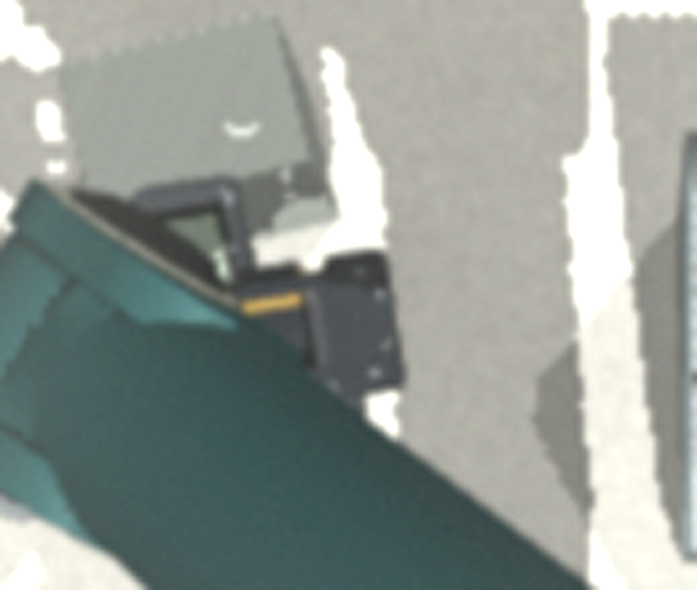

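View pics/m2.png

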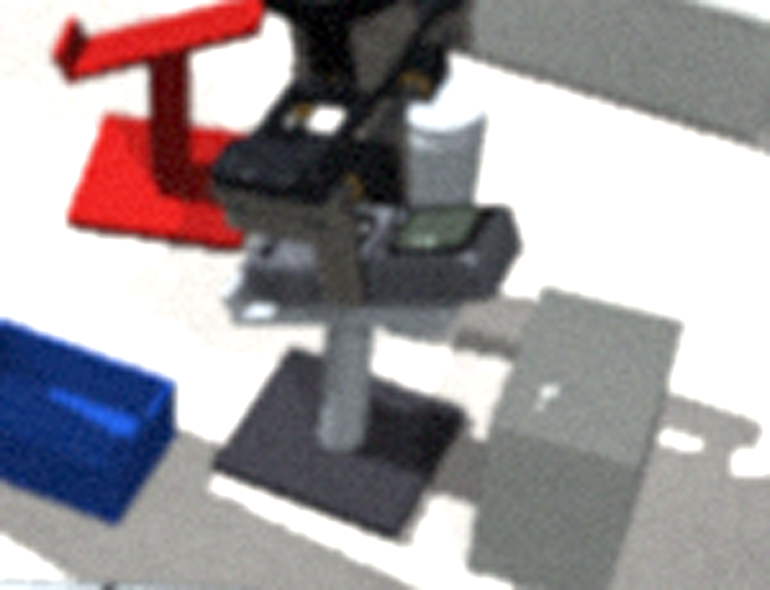

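Scene crop: the meter at (380,265) is just above the plate, whose ledge is at (235,290). The can (445,150) and carton (580,380) are clear. I'll lower it and slide it to the ledge.

Run:
```python
from h import *
np.set_printoptions(precision=2,suppress=True)
r=rv(PS,-1,15); Q=lambda x,z:tp(PS,x,0,z,r); M=PS[:3,:3]; I=np.linalg.inv(PS)
F=lambda o:M.T@o["contact_force"]
off=lambda o:ap(I,o["tcp_pos"]-19*r.as_matrix()[:,0])[0]
robot.servo_line(Q(22,28),feed=60); robot.hold(.1); f0=F(robot.observe())
z=28
while z>20:
    z-=.7; robot.servo_line(Q(22,z),feed=25); o=robot.observe(); f=F(o)-f0; print("z",round(z,1),f,off(o))
    if f[2]>3: break
z+=.6; x=22
while x>-6:
    x-=1.; robot.servo_line(Q(x,z),feed=30); o=robot.observe(); f=F(o)-f0; 
    if f[0]>5 : break
print("x",x,z,f,off(o),o["t"],o["grip_width"]*92)
snap("n2","scene",(230,90,150,115))
```

```text
z 27.3 [-1.11 -1.22  0.3 ] [21.98  0.03 27.3 ]
z 26.6 [-1.43  0.1   5.44] [22.1   0.07 26.85]
x 4.0 27.200000000000003 [ 5.69 -1.36  1.87] [ 5.72 -0.01 27.33] 53.1833 49.42986418768991
```

View pics/n2.png

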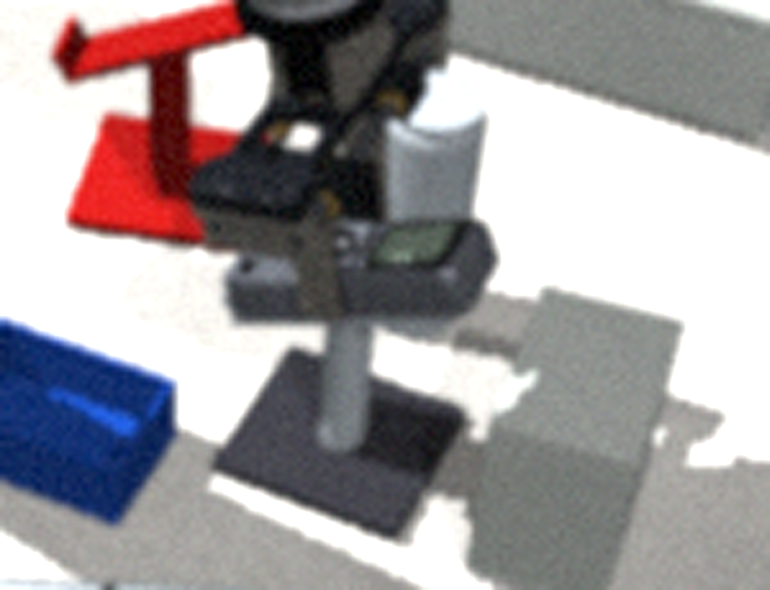

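Run:
```python
from h import *
np.set_printoptions(precision=2,suppress=True)
r=rv(PS,-1,15); Q=lambda x,z:tp(PS,x,0,z,r); M=PS[:3,:3]; ax=r.as_matrix()[:,0]
robot.servo_line(Q(5,26.6),feed=30); robot.hold(.1); o=robot.observe(); print(o["t"],M.T@o["contact_force"])
grip(.72); o=robot.observe(); print(o["t"],M.T@o["contact_force"],o["grip_width"]*92)
p=Q(5,26.6); robot.servo_line(p-ax*25,feed=60); robot.servo_line(p-ax*110,feed=200)
o=robot.observe(); robot.servo_line(o["tcp_pos"]+np.array([-80,-120,60]),feed=250)
print(robot.observe()["t"])
snap("q1","top",(140,130,130,110)); snap("q2","scene",(230,90,150,115))
for c in("top","scene"):
    i=ci(c)
    for d in viewer.pinpoint("meter",c)[:2]: print(round(d["confidence"],2),ap(np.linalg.inv(PS),i["R"].T@(np.array(d["at"])-i["t"])))
```

```text
53.5833 [ 5.36 -0.7   3.73]
54.0167 [-0.18  0.53  0.23] 65.82620644748948
56.5
0.61 [[ 9.7  -2.13  1.83]]
0.95 [[ 5.42 -0.34  4.5 ]]
```

View pics/q1.png

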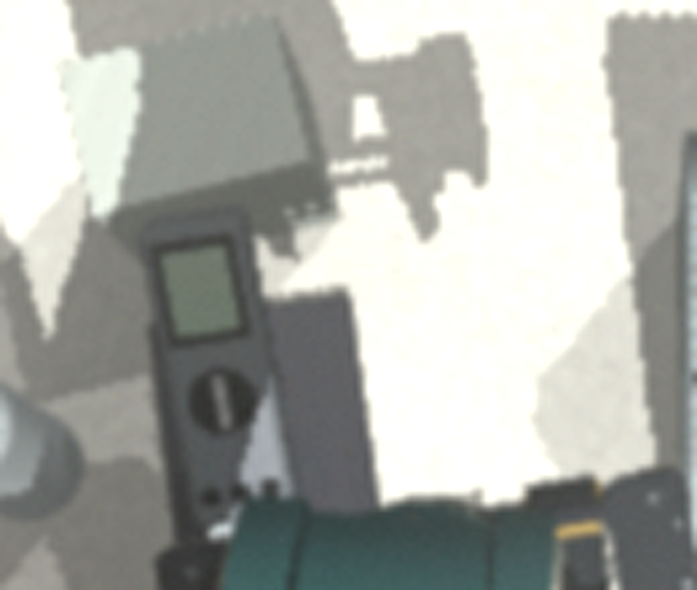

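View pics/q2.png

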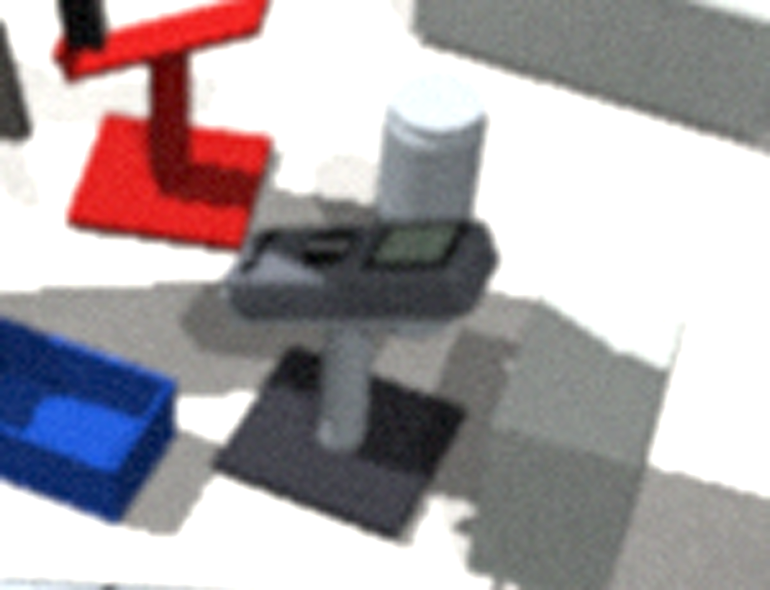

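Run:
```python
from h import *
out=[]
for n,c,cr in (("q1","top",(150,160,60,80)),("q2","scene",(265,125,75,50))):
    im=cv2.imread(f"pics/raw_{n}.png"); s=590/max(cr[2:]); 
    a=np.clip(cv2.resize(im[cr[1]:cr[1]+cr[3],cr[0]:cr[0]+cr[2]],None,fx=s,fy=s,interpolation=cv2.INTER_CUBIC)*1.8,0,255).astype(np.uint8)
    draw(a,c,[rect(PS,-65,85,-25,25,z) for z in (32,)],s,np.array(cr[:2])); 
    out.append(a)
h=max(a.shape[0] for a in out); out=[cv2.copyMakeBorder(a,0,h-a.shape[0],0,0,cv2.BORDER_CONSTANT) for a in out]
b=np.hstack(out); f=min(800/b.shape[1],1); cv2.imwrite("pics/qo.png",cv2.resize(b,None,fx=f,fy=f))
im=cv2.imread("pics/raw_q1.png"); cr=(255,140,160,110); a=np.clip(cv2.resize(im[140:250,255:415],None,fx=4.8,fy=4.8,interpolation=cv2.INTER_CUBIC)*1.6,0,255).astype(np.uint8)
th=.524; draw(a,"top",[circ(PB,DC[0]+42*np.cos(th),DC[1]-42*np.sin(th),13,47),circ(PB,35,-165,11,83)],4.8,np.array(cr[:2])); cv2.imwrite("pics/qb.png",a)
```

```text
(no output)
```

View pics/qo.png

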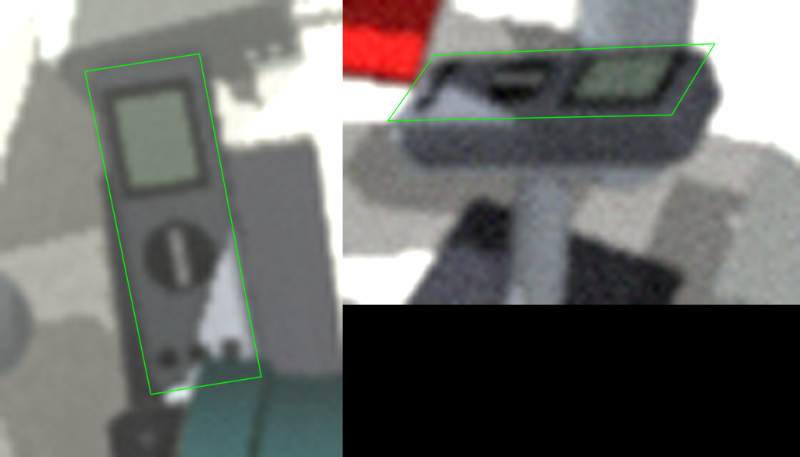

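View pics/qb.png

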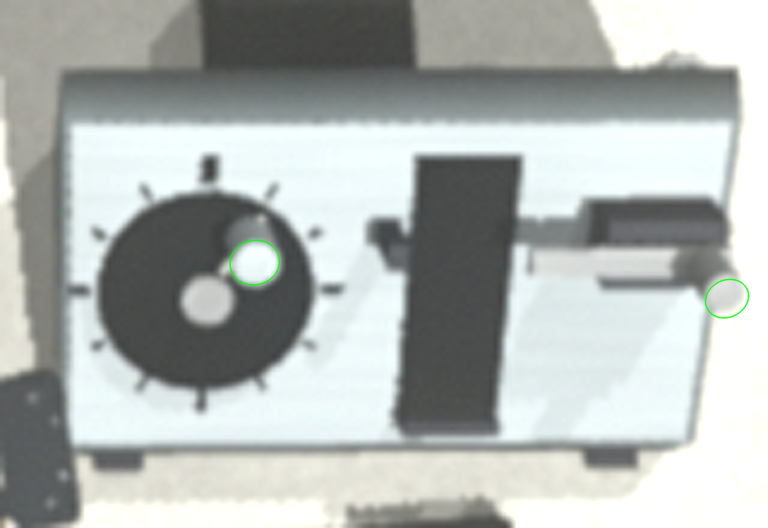

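Run:
```python
from h import *
o=robot.observe(); print(o["t"],o["contact_force"].round(2),o["tcp_pos"].round(0))
robot.job_done()
```

```text
56.7 [-0.53  0.35 -0.13] [392.  81. 305.]
the job is handed in; nothing more can be done
```

I opened the lockbox and laid the meter on the silver stand, then handed the job in at 56.7 s of the 69 s allowed.

- **Dial:** I led the knob clockwise past 4 and stopped at 4 the second time. I then went counter-clockwise past 9 to its second pass, and clockwise to 1. I paused at least 0.5 s at each stop. Angles worked out from the tool position at the stops were 2.101 (wanted 2.094), -1.592 (wanted -1.571) and 0.522 rad (wanted 0.524). The last overlay shows the knob on the 1 o'clock mark.
- **Bolt:** I slid it until it hit its end stop, at about 64.5 mm by the tool reading. The tool moved back about 0.7 mm as I eased off before letting go, so the bolt may sit slightly short of the stop. The last overlay shows it fully open.
- **Meter:** It lies face up along the rest and touches the ledge, which I felt as about 5 N along the slope. It has been let go. The overlays show it centred to within about 1–2 mm, while the two network readings disagreed a little: y -2.1 and -0.3 mm, and x 9.7 and 5.4 mm against the 10 mm wanted.
- **Other things:** The can, carton and tray looked untouched in the last crops. I did not measure them or the other loose things again. The highest contact force I read was about 18 N, while pressing the bolt against its stop. At hand-in the arm was clear, with only sensor noise on the force reading.

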